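# Shut and latch the jewellery case

### The job

Close up the jewellery case on the dressing table: first press its open lid down until it is fully shut, then push the brass catch lever over its dead point until it snaps down flat on the lid. Only push with the fingers: do not lift the case or shove it along the table, and leave the other things standing where they are.

Things in the scene. Friction and masses are not known exactly. Their poses are not given: they have to be found in the camera images.
- case: mustard jewellery case, loose, about 3.5 kg. Origin: centre of its underside; x points from the catch side to the hinge side, y along the hinge, z up. 160 (x) by 220 (y) by 80 mm high; lid shut, its top is at 93 mm. Stands with the hinge side to the robot's left (+y world), give or take 37 degrees. A brass bracket, 44 mm wide, mid catch side, 110 mm high, reaches 108 mm out
- lid (a joint): lid angle, rad: 0 shut, grows as the free edge rises; starts 0.45 to 0.9. Hinge line along the case's y at x = +80, z = 80 mm in the case frame. A flat plate, 160 mm from hinge to free edge, 220 mm wide, 1 to 13 mm above the hinge line when shut. Stiff hinge: the lid stays where it is left; about 1 to 5 N down near the free edge moves it
- lid_edge (a point): middle of the lid's free edge, on its top (outer) face
- lever (a joint): catch lever angle, rad: 0 thrown open (30 degrees outward from upright, away from the lid), 0.52 upright, 2.09 locked (flat over the lid, pointing to the hinge). Starts at 0. Spring over-centre: resists with some 5 to 8 N at mid length until the dead point at 0.87; beyond about 1.1 it snaps by itself to 2.09 and holds; released before 0.6 it falls back
- lever_pivot (a point): pivot axis of the lever, on top of the bracket: at x = -94 mm, y = 0, z = 102 mm in the case frame; the axis runs along the case's y and turns with the case
- lever_knob (a point): centre of the 20 mm black ball at the lever's end, 73 mm from the pivot. The lever between is a flat brass bar 18 mm wide (along the case's y) and 8 mm thick
- book: closed olive book lying flat, 140 by 200 by 30 mm, beyond the hinge side of the case; origin: centre of the underside. Bystander
- candle: amber glass candle jar, 68 mm across, 75 mm tall, standing on the book; origin: centre of the underside. Bystander
- vase: small glass vase, 68 mm across, with leaves and white flowers up to about 215 mm; origin: centre of the underside. Bystander
- perfume: pink perfume bottle 40 by 30 mm, 92 mm tall, beside the case, on the side away from the robot; origin: centre of the underside. Bystander
- dish: small blue trinket dish, 90 mm across, 18 mm high, on the catch side, off to the side of the lever; origin: centre of the underside. Bystander
- clock: green alarm clock, 60 by 90 mm, 88 mm tall, to the robot's right; origin: centre of the underside. Bystander

How it is judged:
By the outcome, as a careful person would: the job done as asked, in the order asked, and still so for the second after the job is handed in, with the robot touching nothing.
It also fails if it takes over 38 s, if anything falls off the work surface, if the arm or the gripper's body presses on something with over 40 N, if the wrist force passes 120 N, or if a joint passes its speed limit or range.

### The arm

A 6-joint arm with a two-finger parallel gripper is mounted at the origin on the work surface. World frame = base frame: x ahead of the robot, y to its left, z up, the work surface at z = 0. Lengths are in m, angles in rad, forces in N, time in s.
With the tool pointing down it reaches from about 0.25 to 0.775 m from the base axis. Payload 4 kg.
Tool frame: the origin (TCP) lies midway between the tips of the shut fingers; the grasp point (between the pads) lies 19 mm behind it; z points along the fingers, y is the line along which they close (so a half turn about z gives the same grasp; the last joint's range is limited). The gripper opens to 85 mm and grips with 20 to 120 N. Pads are 22 mm wide; open, the fingers measure 114 mm over their backs; the gripper's body (76 mm by 85 mm) begins 54 mm behind the grasp point. The pads swing forward as they close: fully open they stand 13 mm farther back than shut.
Start: joints at [-1.339, 0.087, 1.371, -0, 1.684, -0.103], TCP at [0.181, -0.519, 0.231] pointing down, gripper open.
Joint ranges: [-3.1, 3.1], [-0.76, 2.03], [0.27, 2.55], [-1.08, 4.22], [0.17, 2.65], [-2.57, 2.57]. Speed limits (rad/s): [2.79, 2.79, 3.14, 3.14, 3.14, 3.14].

### API

Orientations are given as a unit quaternion [w, x, y, z].
In Python, from bench import ctrl gives the robot as it stands.
- The arm moves only by the tool step_arm, never from a script. Its argument "series" is a list of rows, each an object of numbers: "fingers": the opening in per cent of the stroke, from 0 (shut) to 100 (fully open); "x", "y", "z": the shift along the tool's x, y, z in cm; "spin": the turn about the tool's z in rad. In form: [{"fingers": .., "x": .., "y": .., "z": .., "spin": ..}, ...]. A call has 1 to 12 rows; each row is the pose to reach, as a shift and turn from the pose commanded when the call began, along the tool's axes at that moment; what a row does not reach only later rows make up. A row lasts 1/12 s, in which the tool goes at most 41.7 mm and 7.16 degrees, less where a joint would pass 70% of its speed; a pose out of reach is approached as far as the arm can. A call with a gripper value outside its range is refused whole. The fingers move at their own pace and stop on an object; the grip force is fixed at half the most. Time passes only in rows, so rows that repeat a pose let the fingers close. It gives the time, the measured TCP pose, the force, the opening and the grip force at its end, in the units of the state.
- ctrl.get_obs(): the state, without advancing time (a new reading comes with each control period).
- ctrl.camera(name): name is "scene" or "side" or "wrist"; returns (picture, depth): 384x512x3 uint8, blue, green, red; 384x512 float32, m along the optical axis (not along the pixel's ray), 0 where there is no reading.
- ctrl.get_calibration(name): a dict with "fx", "fy", "cx", "cy" (pixels), "distortion" ([k1, k2, p1, p2, k3] as OpenCV has them; the pictures are not rectified), "world_from_camera" (4x4, takes a point from camera to world coordinates); the wrist camera has in their place "tool_from_camera" (4x4, takes a point from camera to tool coordinates, whose origin is the TCP and whose axes are the flange's). Camera axes: x right, y up, looking along -z (the intrinsics and any distortion apply to the point x, -y, -z); pixel columns grow to the right and rows downward; lengths in m; the calibration is good to about 2 mm. A picture is of the moment at which its call begins: read the wrist's pose just before it. get_calibration takes no time and is no camera call.
- ctrl.hand_in(): hands the job in; it is judged then, once.
The state is a dict: "t": time; "qpos": joint angles; "dq": joint speeds; "joint_torque": joint torques, N m; "tool_pos": TCP position; "orientation": TCP orientation; "force": force on the tool from outside, world axes, zero at the start; "wrist_torque": the same for the moment, N m; "finger_gap": opening from 0.0 (shut) to 1.0 (fully open); "grip_force": force on a finger pad.
Only numpy, scipy, OpenCV 4.12 (cv2) and the standard library are available. Lean on these libraries where they do the work, as an engineer would, in place of code of your own. Each camera call takes 0.05 s, during which the arm holds its last target. There are 200 camera calls.

## Working session

There is one attempt and no reset: what is moved stays moved. The work goes in short steps, Python scripts to look and compute and a tool call to move; the robot and the scene stay as the last step left them, time stands still between calls to the robot, and variables do not carry over. Pictures are saved under pics/ and viewed, at most 10 in all, crops included, and the job is handed in when it is done.

Besides the shell and the picture viewer there is one more tool, called after ">>>" as name(argument=value, ...), one argument or row to a line, values as JSON. step_arm: Moves the arm, as the interface text tells. Its arguments: {"type":"object","properties":{"series":{"type":"array","items":{"type":"object","properties":{"fingers":{"type":"number"},"x":{"type":"number"},"y":{"type":"number"},"z":{"type":"number"},"spin":{"type":"number"}}}}},"required":["series"]}

```bash
mkdir -p pics; cat > h.py <<'E'
import numpy as np, cv2
from bench import ctrl
def pts(name, depth, cal=None, T=None):
    c=ctrl.get_calibration(name); K=np.array([[c['fx'],0,c['cx']],[0,c['fy'],c['cy']],[0,0,1.]])
    h,w=depth.shape; u,v=np.meshgrid(np.arange(w),np.arange(h))
    p=cv2.undistortPoints(np.stack([u,v],-1).reshape(-1,1,2).astype(float),K,np.array(c['distortion'],float)).reshape(h,w,2)
    P=np.stack([p[...,0]*depth,-p[...,1]*depth,-depth],-1)
    T=np.array(c['world_from_camera']) if T is None else T
    return P@T[:3,:3].T+T[:3,3]
E
python3 - <<'E'
from h import *
ims=[]
for n in ['scene','side']:
    im,d=ctrl.camera(n); np.savez(''+n,im=im,d=d,P=pts(n,d)); ims.append(im)
    print(n,np.round(ctrl.get_calibration(n)['world_from_camera'],2).tolist(),(d>0).mean())
cv2.imwrite('pics/a.png',ims[0]);cv2.imwrite('pics/b.png',ims[1])
o=ctrl.get_obs();print(o)
E
```

```text
scene [[-0.55, -0.62, 0.56, 1.14], [0.83, -0.42, 0.35, 0.28], [0.02, 0.66, 0.75, 0.85], [0.0, 0.0, 0.0, 1.0]] 0.99615478515625
side [[0.99, 0.05, -0.1, 0.47], [-0.11, 0.59, -0.8, -1.14], [0.02, 0.8, 0.59, 0.94], [0.0, 0.0, 0.0, 1.0]] 0.9915059407552084
{'t': 0.1, 'qpos': array([-1.33911158e+00,  8.79271421e-02,  1.37210359e+00,  2.20592348e-05,
        1.68359603e+00, -1.03124021e-01]), 'dq': array([-0.00096885, -0.00048046, -0.00386115,  0.00126134, -0.00069619,
        0.00056615]), 'joint_torque': array([ 2.40334222e-03, -3.53013110e+01, -3.14218247e+01,  3.54010103e-05,
        7.93127896e-03,  5.15191218e-06]), 'tool_pos': array([ 0.1806119 , -0.51903256,  0.23023076]), 'orientation': array([-1.01565925e-03,  9.86019863e-01,  1.66624711e-01, -5.43935538e-05]), 'force': array([ 0.90677918, -0.09837905, -0.00234539]), 'wrist_torque': array([ 0.02432004, -0.00672343,  0.01669797]), 'grip_force': 0.0, 'finger_gap': 0.9982105861027915}
```

View pics/a.png

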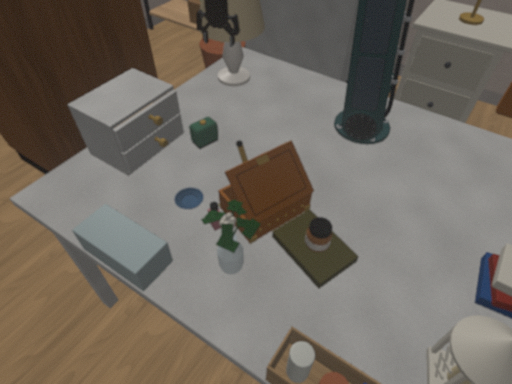

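View pics/b.png

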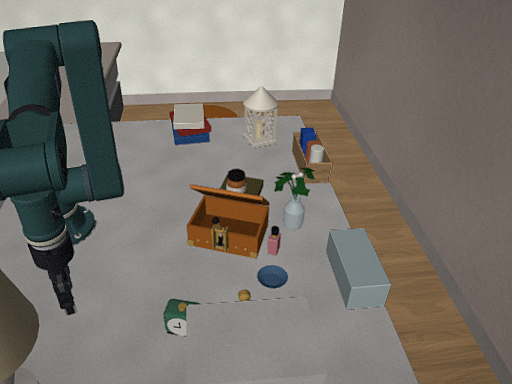

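The scene view shows the open case at about (265,190) and the lever at (241,152). In the side view the case is at (228,220), the bracket at (221,237) and the knob at (216,220). The perfume (274,240) and vase (294,210) are to the right of the case, and the dish is at (272,276).

```bash
python3 - <<'E'
from h import *
for n,box in [('scene',(205,135,330,250)),('side',(180,175,285,262))]:
    z=np.load(n+'.npz'); im,P=z['im'],z['P']; hsv=cv2.cvtColor(im,cv2.COLOR_BGR2HSV)
    m=np.zeros(im.shape[:2],bool); x0,y0,x1,y1=box; m[y0:y1,x0:x1]=1
    o=m&(hsv[...,0]>4)&(hsv[...,0]<18)&(hsv[...,1]>140)
    Q=P[o]; 
    print(n,len(Q),np.percentile(Q,[1,50,99],axis=0).round(3).tolist())
    # lid by ransac plane among z>.1
    L=Q[(Q[:,2]>.105)]
    if len(L)>50:
        r=np.random.default_rng(0);best=None
        for _ in range(300):
            a=L[r.choice(len(L),3,0)]; nn=np.cross(a[1]-a[0],a[2]-a[0]); 
            if np.linalg.norm(nn)<1e-5: continue
            nn/=np.linalg.norm(nn); i=abs((L-a[0])@nn)<.003
            if best is None or i.sum()>best.sum(): best=i
        I=L[best];c=I.mean(0);nn=np.linalg.svd(I-c)[2][2];nn*=np.sign(nn[2])
        print(' lid',len(L),len(I),c.round(3),nn.round(3),'yaw of hinge->',np.degrees(np.arctan2(-nn[1],-nn[0])).round(1),'ang',np.arccos(nn[2]).round(3), I.min(0).round(3),I.max(0).round(3))
    # front wall: side points z<.08
    F=Q[(Q[:,2]<.075)&(Q[:,2]>.01)]
    h=np.histogram2d(F[:,0],F[:,1],bins=[np.arange(.3,.8,.01),np.arange(-.3,.3,.01)])[0]
    rect=cv2.minAreaRect(F[:,:2].astype(np.float32)); print(' wall rect',rect)
    A=Q[Q[:,2]<.085]; print(' ',cv2.minAreaRect(A[:,:2].astype(np.float32)))
    up=cv2.resize(im[y0-15:y1+15,x0-15:x1+15],None,fx=4,fy=4,interpolation=cv2.INTER_CUBIC); cv2.imwrite(f'pics/c_{n}.png',up); print(up.shape)
z=np.load('side.npz');P=z['P'];h=cv2.cvtColor(z['im'],cv2.COLOR_BGR2HSV)
for v in range(212,252,3): print(v,[(u,P[v,u].round(3).tolist(),h[v,u].tolist()) for u in (213,216,219,222)])
E
```

```text
scene 3284 [[0.471, -0.177, 0.018], [0.578, -0.043, 0.128], [0.666, 0.025, 0.195]]
 lid 2357 2168 [ 0.571 -0.057  0.144] [0.236 0.631 0.739] yaw of hinge-> -110.5 ang 0.74 [ 0.442 -0.141  0.105] [0.67  0.019 0.198]
 wall rect ((0.5515639185905457, -0.07918719947338104), (0.15778855979442596, 0.20891088247299194), 69.63297271728516)
  ((0.5934941172599792, -0.05925761163234711), (0.1318160593509674, 0.25414007902145386), 25.132652282714844)
(580, 620, 3)
side 3971 [[0.422, -0.197, 0.003], [0.557, -0.069, 0.051], [0.664, 0.09, 0.197]]
 lid 538 367 [ 0.544 -0.096  0.168] [0.249 0.655 0.713] yaw of hinge-> -110.8 ang 0.777 [ 0.432 -0.156  0.105] [ 0.656 -0.01   0.196]
 wall rect ((0.5782308578491211, -0.014487788081169128), (0.37069228291511536, 0.21780577301979065), 66.72097778320312)
  ((0.5462805032730103, -0.006408631801605225), (0.3836407959461212, 0.2572503387928009), 88.66639709472656)
(468, 540, 3)
212 [(213, [0.499, 0.009, 0.021], [13, 193, 136]), (216, [0.509, 0.002, 0.025], [13, 196, 134]), (219, [0.519, 0.002, 0.025], [14, 197, 133]), (222, [0.529, -0.001, 0.027], [14, 201, 1
[... 1757 characters left out ...]
(216, [0.5, -0.169, 0.049], [20, 132, 89]), (219, [0.509, -0.177, 0.055], [116, 128, 14]), (222, [0.518, -0.176, 0.054], [18, 149, 84])]
245 [(213, [0.491, -0.18, 0.047], [21, 148, 117]), (216, [0.501, -0.155, 0.023], [16, 113, 106]), (219, [0.509, -0.173, 0.04], [15, 64, 32]), (222, [0.518, -0.178, 0.043], [111, 91, 59])]
248 [(213, [0.491, -0.176, 0.031], [21, 152, 109]), (216, [0.501, -0.149, 0.005], [16, 179, 141]), (219, [0.509, -0.156, 0.011], [19, 153, 143]), (222, [0.518, -0.163, 0.017], [20, 152, 148])]
251 [(213, [0.491, -0.156, 0.0], [90, 6, 135]), (216, [0.5, -0.157, 0.001], [9, 18, 141]), (219, [0.509, -0.156, -0.002], [9, 51, 136]), (222, [0.518, -0.158, -0.0], [14, 208, 129])]
```

View pics/c_side.png

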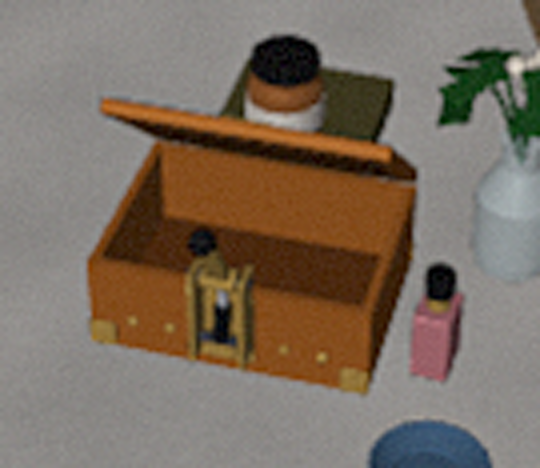

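View pics/c_scene.png

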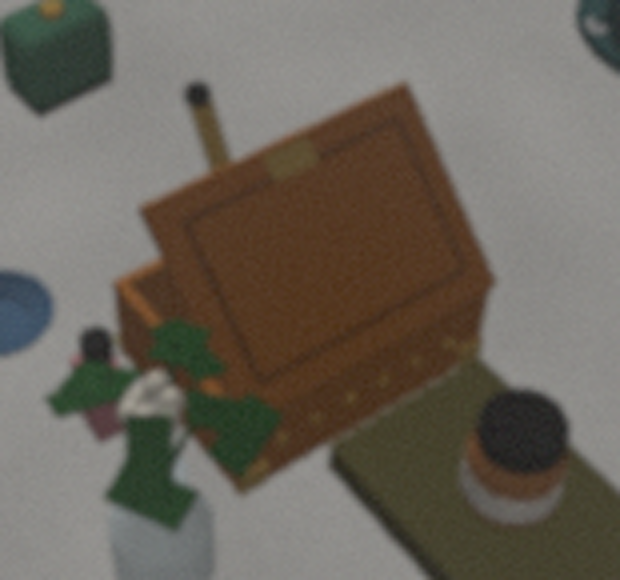

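```bash
cat > c.py <<'E'
from h import *
yaw=np.radians(69.6); a=np.array([np.cos(yaw),np.sin(yaw)]); b=np.array([-a[1],a[0]])
def lidfit(I):
    print('along b',np.percentile(I[:,:2]@b,[.5,50,99.5]).round(4),'along a',np.percentile(I[:,:2]@a,[.5,99.5]).round(4))
E
python3 - <<'E'
from c import *
z=np.load('scene.npz');im,P=z['im'],z['P']; hsv=cv2.cvtColor(im,cv2.COLOR_BGR2HSV)
o=(hsv[...,0]>4)&(hsv[...,0]<18)&(hsv[...,1]>120); o[:135]=0;o[250:]=0;o[:,:205]=0;o[:,330:]=0
n=np.array([.236,.631,.739]);c=np.array([.571,-.057,.144])
n/=np.linalg.norm(n)
Q=P[o&(abs((P-c)@n)<.004)]; lidfit(Q); print('z',np.percentile(Q[:,2],[.5,99.5]))
# brass
m=(hsv[...,0]>17)&(hsv[...,0]<28)&(hsv[...,1]>90);m[:140]=0;m[178:]=0;m[:,:230]=0;m[:,290:]=0
print('brass',[(v,u,P[v,u].round(3).tolist()) for v,u in np.argwhere(m)[::12]])
for n_ in ['scene','side']:
    z=np.load(n_+'.npz');im,P=z['im'],z['P']
    w=(P[...,2]>.155)&(P[...,2]<.18)&(im.max(2)<60)&(abs(P[...,0]-.5)<.04)&(abs(P[...,1]+.21)<.04)
    K=P[w]; print(n_,'knob',len(K),K.mean(0).round(4) if len(K) else '', np.ptp(K,axis=0) if len(K) else '')
    for nm,r in [('all z>.1 near x .65-.8',(P[...,0]>.64)&(P[...,0]<.85)&(abs(P[...,1]+.05)<.12)&(P[...,2]>.1))]:
        print(n_,P[r].min(0).round(3),P[r].max(0).round(3))
c=ctrl.get_obs()
E
```

```text
along b [-0.647  -0.5504 -0.4378] along a [0.0863 0.2009]
z [0.09076518 0.19665455]
brass [(np.int64(147), np.int64(239), [0.507, -0.199, 0.161]), (np.int64(151), np.int64(240), [0.51, -0.193, 0.151]), (np.int64(154), np.int64(244), [0.502, -0.185, 0.138]), (np.int64(156), np.int64(267), [0.52, -0.095, 0.19]), (np.int64(158), np.int64(242), [0.513, -0.185, 0.13]), (np.int64(158), np.int64(266), [0.529, -0.092, 0.191]), (np.int64(159), np.int64(263), [0.535, -0.098, 0.189]), (np.int64(160), np.int64(261), [0.541, -0.1, 0.189]), (np.int64(161), np.int64(261), [0.543, -0.099, 0.187]), (np.int64(162), np.int64(263), [0.541, -0.094, 0.184])]
scene knob 16 [ 0.5043 -0.2004  0.1714] [0.00870553 0.01034148 0.00920771]
scene [ 0.64  -0.136  0.1  ] [0.817 0.011 0.213]
side knob 38 [ 0.4996 -0.2112  0.1694] [0.01667863 0.0175253  0.01716179]
side [ 0.64  -0.137  0.1  ] [0.817 0.004 0.209]
```

>>> step_arm(
  series=[
    {"fingers": 0, "x": 0, "y": 0, "z": -4, "spin": -0.12},
    {"fingers": 0, "x": 0, "y": 0, "z": -7, "spin": -0.24},
    {"fingers": 0, "x": 0, "y": 0, "z": -8, "spin": -0.36},
    {"fingers": 0, "x": 0, "y": 0, "z": -8, "spin": -0.48},
    {"fingers": 0, "x": 0, "y": 0, "z": -8, "spin": -0.6},
    {"fingers": 0, "x": 0, "y": 0, "z": -8, "spin": -0.72},
    {"fingers": 0, "x": 0, "y": 0, "z": -8, "spin": -0.84},
    {"fingers": 0, "x": 0, "y": 0, "z": -8, "spin": -0.88},
    {"fingers": 0, "x": 0, "y": 0, "z": -8, "spin": -0.88},
  ],
)

```text
t: 0.85
tool_pos: [0.1807, -0.5193, 0.3106]
orientation: [-0.001, 0.821, 0.571, 0.0]
force: [-0.7, -0.3, -0.5]
finger_gap: 0.001
grip_force: 0.0
```

>>> step_arm(
  series=[
    {"fingers": 0, "x": 53.2, "y": 19.2, "z": 0, "spin": 0},
    {"fingers": 0, "x": 53.2, "y": 19.2, "z": 0, "spin": 0},
    {"fingers": 0, "x": 53.2, "y": 19.2, "z": 0, "spin": 0},
    {"fingers": 0, "x": 53.2, "y": 19.2, "z": 0, "spin": 0},
    {"fingers": 0, "x": 53.2, "y": 19.2, "z": 0, "spin": 0},
    {"fingers": 0, "x": 53.2, "y": 19.2, "z": 0, "spin": 0},
    {"fingers": 0, "x": 53.2, "y": 19.2, "z": 0, "spin": 0},
    {"fingers": 0, "x": 53.2, "y": 19.2, "z": 0, "spin": 0},
    {"fingers": 0, "x": 53.2, "y": 19.2, "z": 0, "spin": 0},
    {"fingers": 0, "x": 53.2, "y": 19.2, "z": 0, "spin": 0},
    {"fingers": 0, "x": 53.2, "y": 19.2, "z": 0, "spin": 0},
    {"fingers": 0, "x": 53.2, "y": 19.2, "z": 0, "spin": 0},
  ],
)

```text
t: 1.85
tool_pos: [0.5045, -0.1358, 0.3111]
orientation: [0.0, 0.821, 0.57, -0.0]
force: [-0.1, -1.6, 1.0]
finger_gap: 0.003
grip_force: 0.0
```

>>> step_arm(
  series=[
    {"fingers": 0, "x": 4, "y": 1.5, "z": 0, "spin": 0},
    {"fingers": 0, "x": 6, "y": 2.2, "z": 3, "spin": 0},
    {"fingers": 0, "x": 6, "y": 2.2, "z": 6, "spin": 0},
    {"fingers": 0, "x": 6, "y": 2.2, "z": 6, "spin": 0},
    {"fingers": 0, "x": 6, "y": 2.2, "z": 6, "spin": 0},
  ],
)

```text
t: 2.27
tool_pos: [0.5439, -0.0888, 0.2486]
orientation: [-0.002, 0.821, 0.571, -0.002]
force: [-1.1, -0.3, 0.4]
finger_gap: 0.003
grip_force: 0.0
```

```bash
python3 - <<'E'
from c import *
o=ctrl.get_obs();p=o['tool_pos'];print(p,'case xy',p[:2]@a-.1135,p[:2]@b+.5425,o['force'])
im,d=ctrl.camera('side');cv2.imwrite('pics/d.png',cv2.resize(im[120:320,120:380],None,fx=3,fy=3))
E
```

```text
[ 0.54391564 -0.08877527  0.24858609] case xy -0.0071136699366757955 0.0017530854710032795 [-1.10243029 -0.26365916  0.43939271]
```

View pics/d.png

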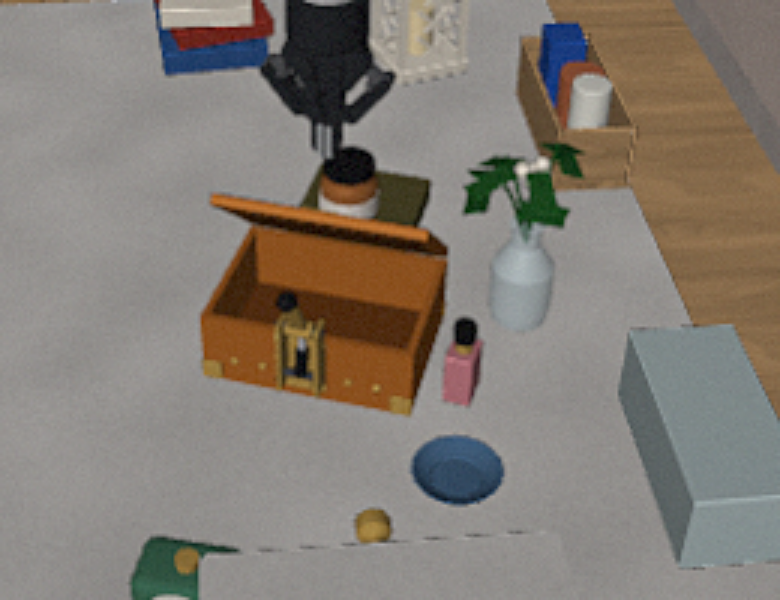

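The gripper is shut and hangs above the lid's free edge (fingers at about (325,150)). Nothing is in the way, so I press down following the lid's arc.

>>> step_arm(
  series=[
    {"fingers": 0, "x": 0, "y": 0, "z": 3, "spin": 0},
    {"fingers": 0, "x": 0, "y": 0, "z": 5, "spin": 0},
    {"fingers": 0, "x": 0, "y": 0, "z": 6, "spin": 0},
    {"fingers": 0, "x": -0.7, "y": 0, "z": 6.8, "spin": 0},
    {"fingers": 0, "x": -1.3, "y": 0, "z": 7.5, "spin": 0},
    {"fingers": 0, "x": -1.8, "y": 0, "z": 8.2, "spin": 0},
    {"fingers": 0, "x": -2.3, "y": 0, "z": 8.8, "spin": 0},
    {"fingers": 0, "x": -2.7, "y": 0, "z": 9.5, "spin": 0},
    {"fingers": 0, "x": -3.1, "y": 0, "z": 10.2, "spin": 0},
    {"fingers": 0, "x": -3.4, "y": 0, "z": 10.8, "spin": 0},
    {"fingers": 0, "x": -3.7, "y": 0, "z": 11.4, "spin": 0},
    {"fingers": 0, "x": -3.9, "y": 0, "z": 12, "spin": 0},
  ],
)

```text
t: 3.32
tool_pos: [0.5316, -0.1263, 0.1308]
orientation: [0.0, 0.821, 0.571, -0.0]
force: [-0.1, -1.2, 1.9]
finger_gap: -0.001
grip_force: 0.6
```

>>> step_arm(
  series=[
    {"fingers": 0, "x": -0.3, "y": 0, "z": 0.8, "spin": 0},
    {"fingers": 0, "x": -0.5, "y": 0, "z": 1.5, "spin": 0},
    {"fingers": 0, "x": -0.7, "y": 0, "z": 2.1, "spin": 0},
    {"fingers": 0, "x": -0.8, "y": 0, "z": 2.6, "spin": 0},
    {"fingers": 0, "x": -0.8, "y": 0, "z": 3.0, "spin": 0},
    {"fingers": 0, "x": -0.8, "y": 0, "z": 3.3, "spin": 0},
    {"fingers": 0, "x": -0.8, "y": 0, "z": 3.5, "spin": 0},
    {"fingers": 0, "x": -0.8, "y": 0, "z": 3.6, "spin": 0},
    {"fingers": 0, "x": -0.8, "y": 0, "z": 3.6, "spin": 0},
  ],
)

```text
t: 4.07
tool_pos: [0.5288, -0.1331, 0.0951]
orientation: [-0.0, 0.821, 0.571, -0.0]
force: [0.8, 0.6, -0.5]
finger_gap: 0.0
grip_force: 0.0
```

>>> step_arm(
  series=[
    {"fingers": 0, "x": 0, "y": 0, "z": 0.1, "spin": 0},
    {"fingers": 0, "x": 0, "y": 0, "z": 0.2, "spin": 0},
    {"fingers": 0, "x": 0, "y": 0, "z": 0.2, "spin": 0},
  ],
)

```text
t: 4.32
tool_pos: [0.529, -0.1333, 0.0933]
orientation: [0.0, 0.821, 0.571, 0.0]
force: [0.2, 0.2, 0.9]
finger_gap: 0.0
grip_force: 0.0
```

>>> step_arm(
  series=[
    {"fingers": 0, "x": 0, "y": 0, "z": 0.1, "spin": 0},
    {"fingers": 0, "x": 0, "y": 0, "z": 0.2, "spin": 0},
    {"fingers": 0, "x": 0, "y": 0, "z": 0.2, "spin": 0},
  ],
)

```text
t: 4.57
tool_pos: [0.5291, -0.1333, 0.093]
orientation: [0.0, 0.821, 0.571, 0.0]
force: [-2.9, 0.5, 6.8]
finger_gap: -0.001
grip_force: 3.5
```

```bash
python3 - <<'E'
from c import *
im,d=ctrl.camera('side');P=pts('side',d);cv2.imwrite('pics/e.png',cv2.resize(im[150:300,150:330],None,fx=4,fy=4))
hsv=cv2.cvtColor(im,cv2.COLOR_BGR2HSV);o=(hsv[...,0]>4)&(hsv[...,0]<18)&(hsv[...,1]>140)
c=np.stack([P[...,:2]@a-.1135,P[...,:2]@b+.5425,P[...,2]],-1)
for x0 in (-.07,-.04,-.01,.02,.05):
    q=o&(abs(c[...,0]-x0)<.012)&(abs(c[...,1])<.1)&(c[...,2]>.06)
    print(x0,q.sum(),np.median(c[q][:,2]) if q.any() else '')
K=(c[...,2]>.15)&(c[...,2]<.18)&(im.max(2)<60)&(abs(c[...,0]+.13)<.03)&(abs(c[...,1])<.03)
print('knob',K.sum(),c[K].mean(0) if K.any() else '')
E
```

```text
-0.07 462 0.09220631070578
-0.04 278 0.09477353941815997
-0.01 227 0.09479746132455613
0.02 147 0.09479341140553732
0.05 99 0.09442160635042751
knob 32 [-0.13908505  0.00053316  0.16943609]
```

View pics/e.png

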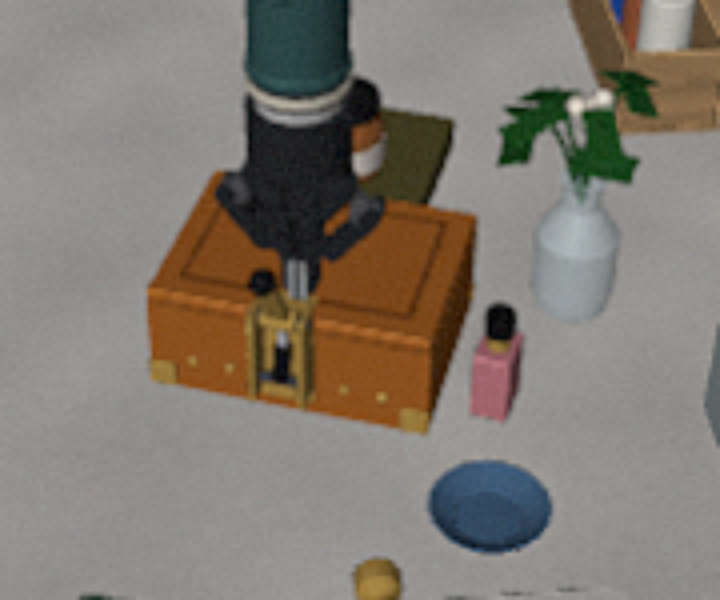

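The lid is flat: its top lies at 93–95 mm and the force is rising, with the fingers at about (297,285) and the knob at (262,283). I give it one firmer press, then lift over the lever to its outer side.

>>> step_arm(
  series=[
    {"fingers": 0, "x": 0, "y": 0, "z": 0.2, "spin": 0},
    {"fingers": 0, "x": 0, "y": 0, "z": 0.2, "spin": 0},
    {"fingers": 0, "x": 0, "y": 0, "z": -3, "spin": 0},
    {"fingers": 0, "x": 0, "y": 0, "z": -7, "spin": 0},
    {"fingers": 0, "x": 0, "y": 0, "z": -11, "spin": 0},
    {"fingers": 0, "x": 0, "y": 0, "z": -14.5, "spin": 0},
    {"fingers": 0, "x": -3, "y": 0, "z": -14.5, "spin": 0},
    {"fingers": 0, "x": -7, "y": 0, "z": -14.5, "spin": 0},
    {"fingers": 0, "x": -11, "y": 0, "z": -14.5, "spin": 0},
    {"fingers": 0, "x": -11.8, "y": 0, "z": -14.5, "spin": 0},
    {"fingers": 0, "x": -11.8, "y": 0, "z": -14.5, "spin": 0},
    {"fingers": 0, "x": -11.8, "y": 0, "z": -14.5, "spin": 0},
  ],
)

```text
t: 5.62
tool_pos: [0.4877, -0.2437, 0.236]
orientation: [-0.001, 0.821, 0.57, 0.0]
force: [-0.0, -0.2, -0.3]
finger_gap: 0.002
grip_force: 0.0
```

```bash
python3 - <<'E'
from c import *
p=ctrl.get_obs()['tool_pos'];print('tcp case',p[:2]@a-.1135,p[:2]@b+.5425,p[2])
for n in('side','scene'):
    im,d=ctrl.camera(n);P=pts(n,d)
    hsv=cv2.cvtColor(im,cv2.COLOR_BGR2HSV);o=(hsv[...,0]>4)&(hsv[...,0]<18)&(hsv[...,1]>120)
    c=np.stack([P[...,:2]@a-.1135,P[...,:2]@b+.5425,P[...,2]],-1)
    q=o&(abs(c[...,0])<.1)&(abs(c[...,1])<.13)&(c[...,2]>.085)&(c[...,2]<.12)
    C=c[q];A=np.c_[C[:,:2],np.ones(len(C))];print(n,'plane',np.linalg.lstsq(A,C[:,2],rcond=None)[0].round(4),cv2.minAreaRect(C[:,:2].astype(np.float32)))
    K=(c[...,2]>.15)&(c[...,2]<.18)&(im.max(2)<60)&(abs(c[...,0]+.13)<.03)&(abs(c[...,1])<.03)
    print('knob',K.sum(),c[K].mean(0) if K.any() else '')
E
```

```text
tcp case -0.17188148194044944 0.00040047993622349676 0.23598125635854142
side plane [0.0108 0.0023 0.0944] ((-0.011481031775474548, 0.0022822022438049316), (0.17456330358982086, 0.21758727729320526), 0.02415679395198822)
knob 32 [-0.13943042  0.00041369  0.16974283]
scene plane [-0.0048 -0.0006  0.0937] ((-0.002015255391597748, 0.0013745352625846863), (0.21602845191955566, 0.1675006002187729), 89.91345977783203)
knob 16 [-1.25477480e-01 -1.22649374e-05  1.71420016e-01]
```

The lid is flat and the case hasn't moved. Next I lower the fingers behind the lever.

>>> step_arm(
  series=[
    {"fingers": 0, "x": 0, "y": 0, "z": 4, "spin": 0},
    {"fingers": 0, "x": 0, "y": 0, "z": 8, "spin": 0},
    {"fingers": 0, "x": 0, "y": 0, "z": 10, "spin": 0},
    {"fingers": 0, "x": 0.5, "y": 0, "z": 10, "spin": 0},
    {"fingers": 0, "x": 1.2, "y": 0, "z": 10, "spin": 0},
    {"fingers": 0, "x": 1.9, "y": 0, "z": 10, "spin": 0},
    {"fingers": 0, "x": 2.6, "y": 0, "z": 10, "spin": 0},
    {"fingers": 0, "x": 3.3, "y": 0, "z": 10, "spin": 0},
    {"fingers": 0, "x": 4, "y": 0, "z": 10, "spin": 0},
    {"fingers": 0, "x": 4.7, "y": 0, "z": 10, "spin": 0},
    {"fingers": 0, "x": 5.4, "y": 0, "z": 10, "spin": 0},
    {"fingers": 0, "x": 6, "y": 0, "z": 10, "spin": 0},
  ],
)

```text
t: 6.72
tool_pos: [0.5108, -0.1882, 0.1403]
orientation: [0.004, 0.821, 0.571, 0.001]
force: [-0.1, -2.4, 2.3]
finger_gap: -0.001
grip_force: 1.2
```

>>> step_arm(
  series=[
    {"fingers": 0, "x": 0.6, "y": 0, "z": 0.2, "spin": 0},
    {"fingers": 0, "x": 1.2, "y": 0, "z": 0.4, "spin": 0},
    {"fingers": 0, "x": 1.8, "y": 0, "z": 0.4, "spin": 0},
    {"fingers": 0, "x": 2.4, "y": 0, "z": 0.4, "spin": 0},
    {"fingers": 0, "x": 3.0, "y": 0, "z": 0.4, "spin": 0},
    {"fingers": 0, "x": 3.6, "y": 0, "z": 0.4, "spin": 0},
    {"fingers": 0, "x": 4.2, "y": 0, "z": 0.4, "spin": 0},
    {"fingers": 0, "x": 4.8, "y": 0, "z": 0.4, "spin": 0},
    {"fingers": 0, "x": 5.4, "y": 0, "z": 0.4, "spin": 0},
    {"fingers": 0, "x": 5.8, "y": 0, "z": 0.4, "spin": 0},
    {"fingers": 0, "x": 5.8, "y": 0, "z": 0.4, "spin": 0},
  ],
)

```text
t: 7.63
tool_pos: [0.5292, -0.1323, 0.1323]
orientation: [-0.0, 0.821, 0.571, 0.0]
force: [-0.1, -0.4, 0.9]
finger_gap: 0.001
grip_force: 0.0
```

```bash
python3 - <<'E'
from c import *
p=ctrl.get_obs()['tool_pos'];print('tcp case',p[:2]@a-.1135,p[:2]@b+.5425,p[2])
im,d=ctrl.camera('scene');cv2.imwrite('pics/f.png',cv2.resize(im[100:290,170:370],None,fx=3,fy=3))
E
```

```text
tcp case -0.053067942616040406 0.0003907783177438118 0.13229273599990693
```

View pics/f.png

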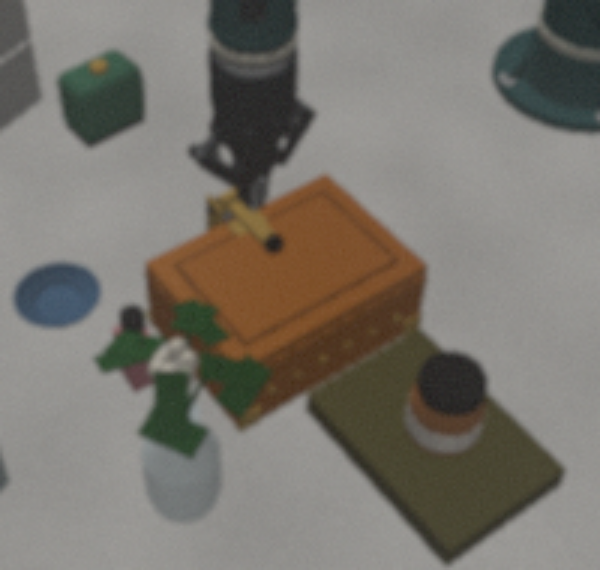

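The lever has snapped over and lies flat on the lid, knob at (272,243). The lid is shut and everything else is still standing. I retract upward and check.

>>> step_arm(
  series=[
    {"fingers": 0, "x": 0, "y": 0, "z": -3, "spin": 0},
    {"fingers": 0, "x": 0, "y": 0, "z": -7, "spin": 0},
    {"fingers": 0, "x": 0, "y": 0, "z": -11, "spin": 0},
    {"fingers": 0, "x": 0, "y": 0, "z": -14, "spin": 0},
    {"fingers": 0, "x": -4, "y": 0, "z": -14, "spin": 0},
    {"fingers": 0, "x": -8, "y": 0, "z": -14, "spin": 0},
    {"fingers": 0, "x": -10, "y": 0, "z": -14, "spin": 0},
    {"fingers": 0, "x": -10, "y": 0, "z": -14, "spin": 0},
    {"fingers": 0, "x": -10, "y": 0, "z": -14, "spin": 0},
  ],
)

```text
t: 8.43
tool_pos: [0.4935, -0.228, 0.2722]
orientation: [-0.0, 0.822, 0.57, 0.0]
force: [0.0, 0.3, 0.7]
finger_gap: 0.002
grip_force: 0.0
```

```bash
python3 - <<'E'
from c import *
for n in('side','scene'):
    im,d=ctrl.camera(n);P=pts(n,d)
    c=np.stack([P[...,:2]@a-.1135,P[...,:2]@b+.5425,P[...,2]],-1)
    hsv=cv2.cvtColor(im,cv2.COLOR_BGR2HSV);o=(hsv[...,0]>4)&(hsv[...,0]<18)&(hsv[...,1]>120)
    C=c[o&(abs(c[...,0])<.1)&(abs(c[...,1])<.13)&(c[...,2]>.085)&(c[...,2]<.12)]
    print(n,np.linalg.lstsq(np.c_[C[:,:2],np.ones(len(C))],C[:,2],rcond=None)[0].round(4),cv2.minAreaRect(C[:,:2].astype(np.float32)))
    K=(im.max(2)<60)&(abs(c[...,0]+.02)<.03)&(abs(c[...,1])<.03)&(c[...,2]>.095)&(c[...,2]<.17)
    print('knob',K.sum(),c[K].mean(0) if K.any() else '')
E
```

```text
side [0.0063 0.001  0.0945] ((-0.008676059544086456, 0.00232715904712677), (0.21729949116706848, 0.17918555438518524), 89.57820892333984)
knob 15 [-0.02796808  0.00051489  0.10834244]
scene [-0.0055 -0.0014  0.0938] ((-0.003023207187652588, 0.0016016140580177307), (0.16918830573558807, 0.21640481054782867), 0.23880232870578766)
knob 16 [-1.84161162e-02 -7.13394766e-05  1.08630256e-01]
```

The knob is at case x ≈ -21 mm, which is the locked position. The lid is flat and the case has not moved.

```bash
python3 -c "
from bench import ctrl
print(ctrl.hand_in())"
```

```text
the job is handed in; nothing more can be done
None
```

The lid is shut, the catch lever has snapped down flat on it, the case and the things around it show no sign of having moved in the camera views, and the job is handed in (about 8.5 s used).

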